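# Null the current and unlatch a battery pack from the test set

## Task

Take the battery pack out of the battery test set with no current flowing: first turn the current knob until the meter's pointer stands on the centre-zero mark, and let go of the knob. Then pinch the pack's two side catches together, draw it straight up out of its bay and finish while holding it still and upright by the squeezed catches, about 10 cm above its seat and over the bay; do not put it down or let go. Leave the meter at zero and the other things on the bench where they are.

Things in the scene. Friction and masses are not known exactly. Their poses are not given: they have to be found in the camera images.
- tester: Battery test set: low white case, 220 (x) x 300 (y) x 70 mm high, fixed. Origin: centre of its underside; x to its back, y to its left. On its flat top (z 70 mm): current knob at x -65, y 60 mm; behind it the centre-zero meter (x 5 to 107, y -7 to 127 mm, frame 11 mm high); at x 0, y -85 mm the battery bay, a pocket 32 mm deep with the pack standing in it.
- knob_grip (a point): Point on the knob's axis 24 mm above the panel, a good height to grip.
- pointer (a joint): Angle of the meter's black pointer in rad: 0.35 times the knob angle, 0 on the centre-zero mark, positive = deflected clockwise seen from above. 62 mm long, pivots near the meter's front and points to the back of the case at 0; lies under a clear cover and moves only with the knob.
- zero_mark (a point): Centre of the zero mark: the broad black bar (7 mm wide, 12 mm long) in the middle of the meter's scale, just beyond the pointer's tip, on the meter face 1 mm above the panel.
- pack_catches (a point): Point midway between the two catches of the pack in the bay, 26 mm above the panel while seated, 24 mm below the pack's top. The ribbed black catches are on the pack's +y and -y flanks (the tester's y while seated), each 30 mm wide, 24 mm high; 58 mm across both at rest, 46 mm fully squeezed. A grip of 20 to 30 N squeezes both fully and carries the pack by friction.
- pack_foot (a point): Centre of the pack's underside.
- catch_l (a joint): Travel in m of the pack's catch on its +y side: 0 at rest (sprung out), 0.006 fully squeezed in. Spring: 2.4 N at rest, 6 N fully in. Below about 0.004 its hook is still under the ledge of the bay and the pack cannot come out.
- catch_r (a joint): The same for the catch on the -y side.
- bay (a point): Centre of the bay's floor, where the pack's underside stands when seated, 32 mm below the panel.
- pack: The whole grey battery pack with its catches: 80 mm (x) x 44 mm (y) x 82 mm high, 0.3 to 0.5 kg, 1 mm play in the bay; origin at the centre of its underside, z up; catch mid-height 58 mm above it.
- current_knob: The round black ribbed current knob, 38 mm diameter, top 38 mm above the panel; origin on its vertical axis at the panel, its x axis along the white line on its top. Turning it clockwise (from above) drives the pointer clockwise; 1 rad of knob moves the pointer 0.35 rad. The pointer starts deflected clockwise, so turn it counter-clockwise. Stays where left; 0.03 N m.
- spare_pack: A spare pack of the same kind standing on the bench right of the tester: leave it. Origin at the centre of its underside.
- multimeter: Hand-held multimeter in an orange holster, 190 x 90 x 38 mm, lying left of the tester. Leave it.
- screwdriver: Screwdriver, 190 mm, lying in front of the tester. Leave it.
- clip_a: Small red crocodile clip, 50 mm, lying on the tester's panel behind the bay. Leave it.
- clip_b: Small black crocodile clip, 50 mm, lying in front of the tester to the right. Leave it.
- parts_tray: Grey divided parts tray, 100 x 150 x 28 mm, behind the tester. Leave it.
- solder_reel: Solder reel, 54 mm diameter, 42 mm high, behind the tester. Leave it.
Not all that is in view belongs to the job. Leave any purple look-alike of the pack alone.

How it is judged:
By the outcome, as a careful person would: the job done as asked, in the order asked, and still so for the second after the job is handed in, while the arm keeps its last pose, push and grip.
It also fails if it takes over 56 s, if anything falls off the work surface, if the arm or the gripper's body presses on something with over 40 N, if the wrist force passes 120 N, or if a joint passes its speed limit or range.

## Robot

A 6-joint arm with a two-finger parallel gripper is mounted at the origin on the work surface. World frame = base frame: x ahead of the robot, y to its left, z up, the work surface at z = 0. Lengths are in m, angles in rad, forces in N, time in s.
With the tool pointing down it reaches from about 0.225 to 0.725 m from the base axis. Payload 3.1 kg.
Tool frame: the origin (TCP) lies at the very end of the fingers, on their centre line; the grasp point (between the pads) lies 19 mm behind it (arm.grip_depth is the distance from the TCP to the grasp point, in m); z points along the fingers, y is the direction in which the jaws open and shut (so a half turn about z gives the same grasp; the last joint's range is limited). The gripper opens to 85 mm and grips with 20 to 120 N. Pads are 22 mm wide; open, the fingers measure 114 mm over their backs; the gripper's body (76 mm by 85 mm) begins 54 mm behind the grasp point. The pads swing forward as they close: fully open they stand 13 mm farther back than shut.
Start: joints at [-1.466, 0.048, 0.099, 1.622, 0, 1.443], TCP at [0.121, -0.511, 0.231] pointing down, gripper open.
Joint ranges: [-2.91, 2.91], [-0.99, 1.94], [-1.21, 1.42], [-2.12, 2.29], [-1.49, 1.47], [-3.14, 3.14]. Speed limits (rad/s): [2.79, 2.79, 3.14, 3.14, 3.14, 3.14].

## Interface

Orientations are given as a 3x3 rotation matrix whose columns are the frame's x, y, z axes.
In Python, from workcell import telemetry, viewer, order, recognise, silhouettes, arm gives the robot as it stands. The module is installed in compiled form; this text tells all that it offers.
- The arm moves only by the tool send_rows, never from a script. Its argument "commands" is text: rows parted by semicolons, each of 7 numbers parted by spaces: the shift along the tool's x, y, z in mm, then the turn, a rotation vector about the tool's x, y, z in rad, then the finger opening in mm, from 0 to 85.4. A call has 1 to 5 rows; each row shifts and turns the commanded pose from where the row before left it, along the tool's axes as they then stand; what a row does not reach is not made up. A row lasts 1/8 s, in which the tool goes at most 62.5 mm and 10.7 degrees, less where a joint would pass 70% of its speed; a pose out of reach is approached as far as the arm can. A call is refused whole if a number of a shift passes 62.5 or a number of a turn 0.188, either way. A call with a gripper value outside its range is refused whole. The fingers move at their own pace and stop on an object; "squeeze" is the grip in N (left out, the last holds). Time passes only in rows, so rows that do not move let the fingers close. It gives the time, the measured TCP pose, the force and the opening at its end, in the units of the state.
- telemetry.get_state(): the state, without advancing time (a new reading comes with each control period).
- viewer.snapshot(name): name is "scene" or "side" or "wrist"; returns the picture (384x512x3 uint8, red, green, blue); there is no depth.
- viewer.calibration(name): a dict with "fov_y" (degrees; the focal length in pixels is half the picture's height over the tangent of half this angle, whatever the lens; pixels are square), "cx", "cy" (the principal point, pixels), "position" and "orientation" of the camera in the world. Camera axes: x right, y down, z forward; pixel columns grow to the right and rows downward; lengths in m; the calibration is good to about 2 mm. A picture is of the moment at which its call begins: read the wrist's pose just before it. calibration takes no time and is no camera call; for the wrist camera it gives the pose at the moment of the call.
- order.hand_in(): hands the job in, once; it reports no verdict.
Trained networks look in the newest picture that a camera, given by its name, has taken for a name from the list of things; names that differ only in an ending like _2 or _b are one class to them, and where a whole thing is asked for, a point or a joint stands for the part that bears it (a point fixed in the world has none). Each returns a list of dicts, best first, with "score" (0 to 1); they miss things now and then, are a little off and sometimes report something else, mostly with a low value. They report only what shows in the picture. A call takes as long as a camera call. They do not tell look-alikes from the thing itself.
- recognise(target, camera): "centre" ([x, y, z] in m, in world coordinates, good to about 4 mm: the middle of the surface that is visible of it).
- silhouettes(target, camera): "region" (384x512 bool, what is visible of it).
The state is a dict: "time_s": time; "joint_positions": joint angles; "dq": joint speeds; "effort": joint torques, N m; "tool_pos": TCP position; "eef_rot": TCP orientation; "force": force on the tool from outside, world axes, zero at the start; "moment": the same for the moment, N m; "gripper_width": finger opening in m.
Only numpy, scipy, OpenCV 4.12 (cv2) and the standard library are available. Lean on these libraries where they do the work, as an engineer would, in place of code of your own. Each camera call takes 0.05 s, during which the arm holds its last target.

## Working session

There is one attempt and no reset: what is moved stays moved. The work goes in short steps, Python scripts to look and compute and a tool call to move; the robot and the scene stay as the last step left them, time stands still between calls to the robot, and variables do not carry over. Pictures are saved under pics/ and viewed, and the job is handed in when it is done.

Besides the shell and the picture viewer there is one more tool, called as name(argument=value, ...), one argument or row to a line, values as JSON. send_rows: Moves the arm, as the interface text tells. Its arguments: {"type":"object","properties":{"commands":{"type":"string"},"squeeze":{"type":"number"}},"required":["commands"]}

```bash
mkdir -p pics; ls
cat > h.py <<'E'
import numpy as np, cv2
from workcell import telemetry, viewer, order, recognise, silhouettes, arm
def snap(n,f):
    c=viewer.calibration(n); im=viewer.snapshot(n)
    cv2.imwrite('pics/'+f,cv2.cvtColor(im,cv2.COLOR_RGB2BGR)); return im,c
def foc(c): return 192/np.tan(np.radians(c['fov_y'])/2)
def ray(c,u,v):
    d=np.array([(u-c['cx'])/foc(c),(v-c['cy'])/foc(c),1.]); return np.array(c['position']),np.array(c['orientation'])@d
def onz(c,u,v,z):
    p,d=ray(c,u,v); return p+d*(z-p[2])/d[2]
def proj(c,P):
    q=np.array(c['orientation']).T@(np.array(P)-np.array(c['position'])); return foc(c)*q[0]/q[2]+c['cx'],foc(c)*q[1]/q[2]+c['cy']
E
python3 - <<'E'
from h import *
np.set_printoptions(precision=4,suppress=True)
print(telemetry.get_state(), arm.grip_depth)
for n in ('scene','side','wrist'):
    im,c=snap(n,n+'0.png'); print(n,c)
    if n!='wrist':
        for t in ('tester','current_knob','pack','zero_mark','pack_catches','knob_grip','bay','spare_pack'):
            try: print(t,[(np.round(r['centre'],4),round(r['score'],2)) for r in recognise(t,n)][:4])
            except Exception as e: print(t,e)
E
```

```text
pics
{'time_s': 0.0, 'joint_positions': array([-1.4658,  0.0487,  0.0976,  1.622 , -0.    ,  1.443 ]), 'dq': array([ 0.0002, -0.0006, -0.001 , -0.0003, -0.0005,  0.0006]), 'effort': array([ -0.0011, -33.8784,  32.0013,   0.0203,  -0.0002,   0.    ]), 'tool_pos': array([ 0.121 , -0.5102,  0.2301]), 'eef_rot': array([[ 0.973 ,  0.2307, -0.0003],
       [ 0.2307, -0.973 ,  0.0024],
       [ 0.0003, -0.0023, -1.    ]]), 'force': array([0.4472, 0.4798, 1.0153]), 'moment': array([-0.0308,  0.0294,  0.0164]), 'gripper_width': 0.08528329805442719} 0.0187
scene {'fov_y': 48.08615306402119, 'cx': 255.2144509160508, 'cy': 195.34880062502117, 'position': array([1.3441, 0.3203, 0.8709]), 'orientation': array([[-0.3447,  0.6401, -0.6866],
       [ 0.9387,  0.2397, -0.2478],
       [ 0.006 , -0.73  , -0.6835]])}
tester [(array([0.6024, 0.0787, 0.0696]), 0.93)]
current_knob [(array([0.4906, 0.0869, 0.0957]), 0.8), (array([0.5987, 0.081 , 0.0671]), 0.34), (array([0.3958, 0.0066, 0.0219]), 0.28)]
pack [(array([ 0.6107, -0.0186,  0.1145]), 0.84), (array([ 0.4553, -0.2733,  0.0638]), 0.82), (array([ 0.8
[... 1051 characters left out ...]
), 0.7), (array([ 0.598 , -0.0502,  0.0941]), 0.36)]
pack_catches [(array([ 0.7846, -0.2165,  0.0712]), 0.87), (array([ 0.5866, -0.0427,  0.1102]), 0.86), (array([ 0.4287, -0.3069,  0.0715]), 0.71)]
knob_grip [(array([0.4789, 0.0733, 0.0994]), 0.84), (array([ 0.5787, -0.0402,  0.1075]), 0.21)]
bay [(array([0.5463, 0.0051, 0.0697]), 0.93)]
spare_pack [(array([ 0.6223, -0.2006,  0.0635]), 0.69), (array([ 0.5868, -0.0425,  0.1109]), 0.34)]
wrist {'fov_y': 65.84768785124093, 'cx': 261.48111110286874, 'cy': 193.38769708668343, 'position': array([ 0.1876, -0.4957,  0.374 ]), 'orientation': array([[ 0.2314, -0.9374, -0.2602],
       [-0.9729, -0.2229, -0.0621],
       [ 0.0002,  0.2675, -0.9636]])}
```

View pics/scene0.png

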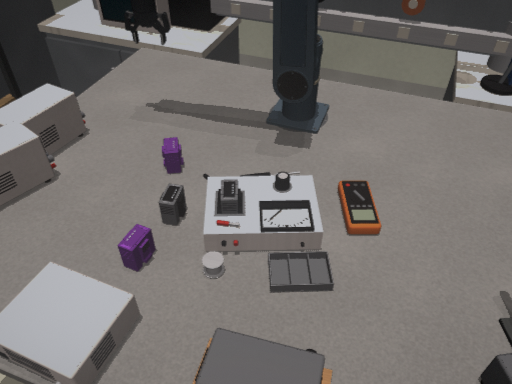

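View pics/side0.png

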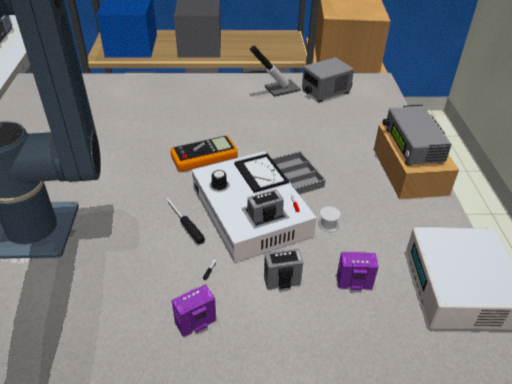

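View pics/wrist0.png

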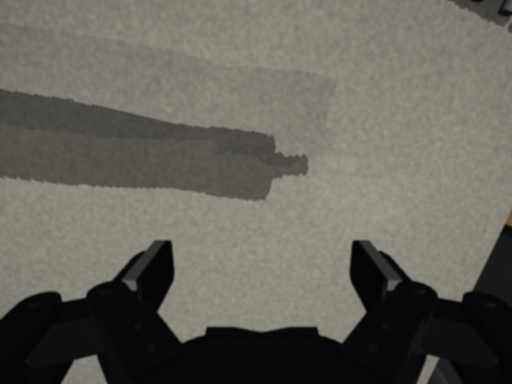

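The images show the tester with its knob and meter ahead of the robot, the seated grey pack at side px (265,205), a grey spare, and two purple decoys. I'll enlarge them to measure.

Run:
```python
import cv2
a=cv2.imread('pics/scene0.png')[165:260,190:340]; cv2.imwrite('pics/sc_z.png',cv2.resize(a,None,fx=5,fy=5,interpolation=cv2.INTER_CUBIC))
a=cv2.imread('pics/side0.png')[145:265,180:330]; cv2.imwrite('pics/si_z.png',cv2.resize(a,None,fx=5,fy=5,interpolation=cv2.INTER_CUBIC))
```

```text
(no output)
```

View pics/sc_z.png

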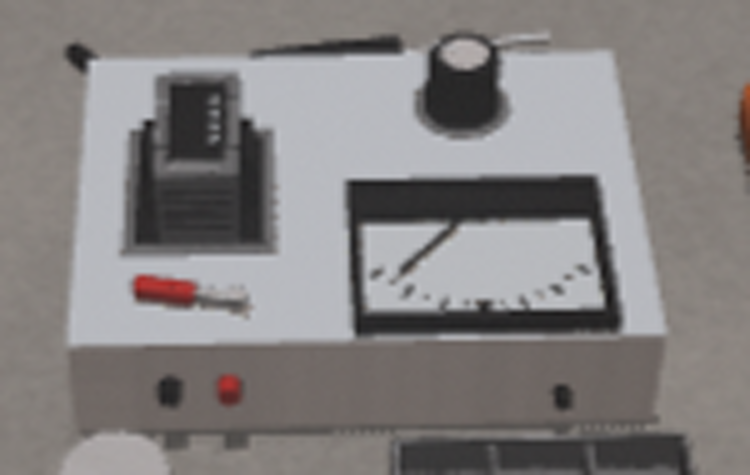

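View pics/si_z.png

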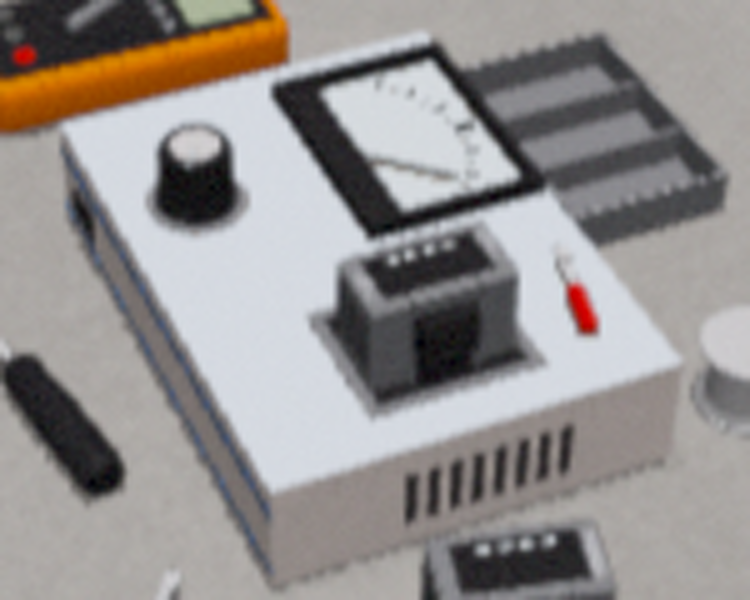

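```bash
cat > fit.py <<'E'
from h import *
from scipy.optimize import least_squares
np.set_printoptions(precision=4,suppress=True)
cs,cd=viewer.calibration('scene'),viewer.calibration('side')
L=np.array([[-.11,-.15],[-.11,.15],[.11,-.15],[.11,.15]])
S=np.array([[88,57],[612,50],[70,346],[665,338]])/5+[190,165]
D=np.array([[270,493],[62,128],[682,362],[430,32]])/5+[180,145]
def W(p,l,z=.07):
    c,s=np.cos(p[2]),np.sin(p[2]); return np.array([p[0]+c*l[0]-s*l[1],p[1]+s*l[0]+c*l[1],z])
for nm,sets in (('scene',[(cs,S)]),('side',[(cd,D)]),('both',[(cs,S),(cd,D)])):
    f=lambda p:np.concatenate([np.array(proj(c,W(p,l)))-u for c,P in sets for l,u in zip(L,P)])
    r=least_squares(f,[.55,.02,0]); print(nm,r.x,np.round(r.fun,1))
p=r.x
print('knob',W(p,(-.065,.06)),'pack',W(p,(0,-.085)))
for c in(cs,cd): print('knobtop px',proj(c,W(p,(-.065,.06),.108)),'packtop px',proj(c,W(p,(0,-.085),.12)))
E
python3 fit.py
```

```text
scene [0.5596 0.0561 0.3806] [ 0.2  0.1  0.1  0.  -0.8  0.1  0.6 -0.4]
side [0.5589 0.053  0.3773] [ 0.1  0.   0.1 -0.8  0.3  0.5 -0.7  0.1]
both [0.5591 0.055  0.3787] [-0.  -0.1 -0.1 -0.1 -1.2 -0.3  0.1 -0.6  0.3 -0.6  0.2 -1.2  0.3 -0.1
 -0.7 -0.3]
knob [0.4765 0.0867 0.07  ] pack [ 0.5905 -0.024   0.07  ]
knobtop px (np.float64(282.8071873945118), np.float64(175.41126856769327)) packtop px (np.float64(229.06882693144252), np.float64(188.88466828916359))
knobtop px (np.float64(219.39402500903356), np.float64(173.4919264118192)) packtop px (np.float64(265.9313059758104), np.float64(197.60315015771963))
```

Tester pose is (0.559, 0.055), yaw 0.379; the knob and pack-top reprojections fit both views. Moving to a view above the meter and knob.

send_rows(
  commands="44 -42 0 0 0 0 85;44 -42 0 0 0 0 85;44 -42 0 0 0 0 85;44 -42 0 0 0 0 85;44 -42 0 0 0 0 85",
)

```text
time_s: 1.58
tool_pos: [0.2875, -0.2542, 0.2315]
eef_rot: [[0.973, 0.23, 0.001], [0.23, -0.973, -0.001], [0.001, 0.001, -1.0]]
force: [1.6, 0.4, -0.2]
gripper_width: 0.0846
```

send_rows(
  commands="44 -42 0 0 0 0 85;44 -42 0 0 0 0 85;44 -42 0 0 0 0 85;44 -42 0 0 0 0 85;44 -42 0 0 0 0 85",
)

```text
time_s: 2.2
tool_pos: [0.4533, 0.0013, 0.2317]
eef_rot: [[0.973, 0.231, 0.001], [0.231, -0.973, -0.001], [0.001, 0.001, -1.0]]
force: [-0.1, -0.6, 0.3]
gripper_width: 0.085
```

send_rows(
  commands="44 -42 0 0 0 0 85;44 -42 0 0 0 -0.1 85;0 0 0 0 0 -0.14 85;0 0 0 0 0 0 85",
)

```text
time_s: 2.7
tool_pos: [0.5186, 0.1021, 0.2309]
eef_rot: [[0.89, 0.455, -0.001], [0.455, -0.89, -0.0], [-0.001, -0.0, -1.0]]
force: [-0.6, -0.3, 0.1]
gripper_width: 0.0849
```

Run:
```python
from h import *
np.set_printoptions(precision=4,suppress=True)
s=telemetry.get_state(); print(s['time_s'],s['tool_pos'],s['joint_positions'],s['eef_rot'])
im,c=snap('wrist','w1.png'); 
import pickle; pickle.dump(c,open('w1.pkl','wb'))
for t in('pointer','zero_mark','current_knob','pack_catches'): print(t,[(np.round(r['centre'],4),round(r['score'],2)) for r in recognise(t,'wrist')][:3])
```

```text
2.7 [0.5186 0.1021 0.2309] [ 0.0676  0.0584  0.1091  1.6225 -0.0002  2.7364] [[ 0.8903  0.4553 -0.001 ]
 [ 0.4553 -0.8903 -0.0002]
 [-0.001  -0.0002 -1.    ]]
pointer []
zero_mark [(array([0.5619, 0.0817, 0.0688]), 0.94)]
current_knob [(array([0.4807, 0.0859, 0.1075]), 0.86)]
pack_catches [(array([ 0.5915, -0.0134,  0.1234]), 0.86)]
```

View pics/w1.png

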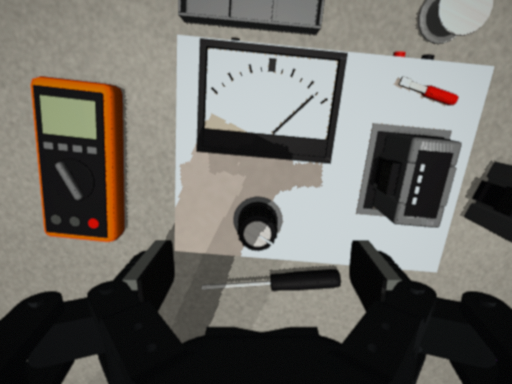

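The wrist view shows the zero mark at (272,65), the pointer from (274,133) to (312,96), the knob top at (258,234), and tester corners at (177,36), (493,66) and (438,271).

Run:
```python
from h import *
import pickle
np.set_printoptions(precision=4,suppress=True)
from scipy.optimize import least_squares
c=pickle.load(open('w1.pkl','rb'))
im=cv2.imread('pics/w1.png'); 
cv2.imwrite('pics/w1z.png',cv2.resize(im[25:265,170:470],None,fx=2.5,fy=2.5,interpolation=cv2.INTER_CUBIC))
p=[.5591,.055,.3787]
R=np.array([[np.cos(p[2]),-np.sin(p[2])],[np.sin(p[2]),np.cos(p[2])]])
loc=lambda u,v,z:R.T@(onz(c,u,v,z)[:2]-p[:2])
for n,u,v,z in(('BL',177,36,.07),('BR',493,66,.07),('FR',438,271,.07),('mark',272,65,.071),('p0',274,133,.074),('p1',312,96,.074),('knobtop',258,234,.108)):
    print(n,loc(u,v,z))
d=loc(312,96,.074)-loc(274,133,.074); print('pointer ang cw',-np.arctan2(d[1],d[0]))
```

```text
BL [0.1066 0.1485]
BR [ 0.1092 -0.1505]
FR [-0.1093 -0.1538]
mark [0.0901 0.0584]
p0 [0.0277 0.05  ]
p1 [0.0659 0.0173]
knobtop [-0.0668  0.0569]
pointer ang cw 0.7074406565752495
```

View pics/w1z.png

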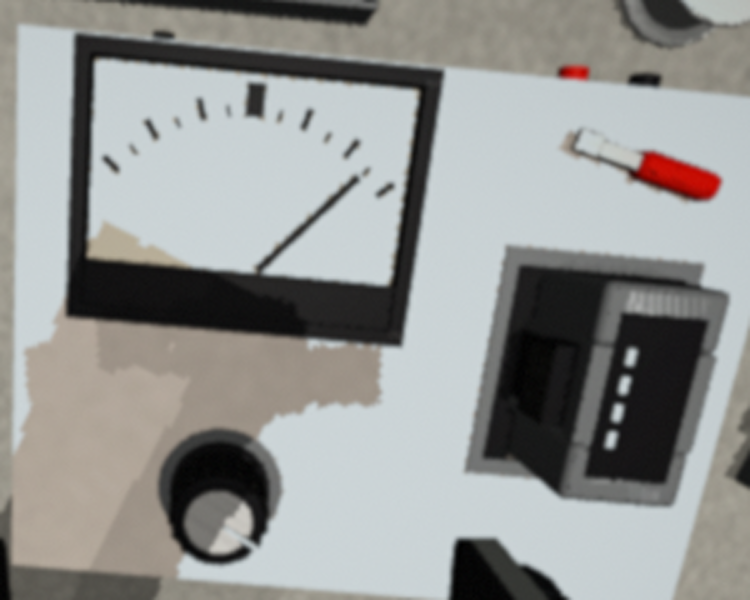

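Pointer about 0.715 rad clockwise, so turn the knob about 2.04 rad counter-clockwise. Going to the knob.

send_rows(
  commands="-44.5 -5.5 0 0 0 0 85;0 0 50 0 0 0 85;0 0 50 0 0 0 85;0 0 35 0 0 0 85;0 0 0 0 0 0 85",
)

```text
time_s: 3.58
tool_pos: [0.4732, 0.0853, 0.0932]
eef_rot: [[0.891, 0.454, -0.007], [0.454, -0.891, -0.0], [-0.006, -0.003, -1.0]]
force: [0.2, 0.1, 0.9]
gripper_width: 0.0851
```

Run:
```python
from h import *
np.set_printoptions(precision=4,suppress=True)
s=telemetry.get_state(); print(s['time_s'],s['tool_pos'],s['joint_positions'],s['force'])
im,c=snap('wrist','w2.png');
```

```text
3.575 [0.4732 0.0853 0.0932] [ 0.0388 -0.0441 -0.268   1.3539  0.      2.7093] [0.1512 0.1152 0.867 ]
```

View pics/w2.png

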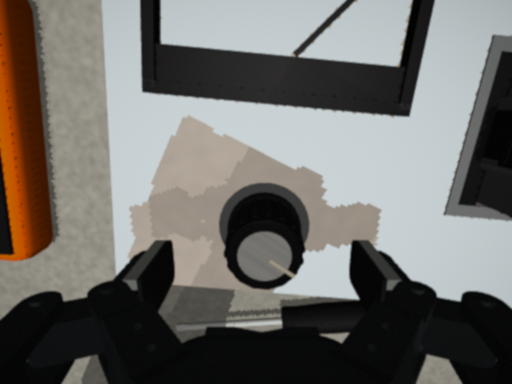

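The knob is centred between the fingers (top at px (265,256)). Lower, close.

send_rows(
  commands="3.5 0 17 0 0 0 85;0 0 0 0 0 0 30;0 0 0 0 0 0 30;0 0 0 0 0 0 30;0 0 0 0 0 0 30",
  squeeze=25,
)

```text
time_s: 4.25
tool_pos: [0.4803, 0.0875, 0.0803]
eef_rot: [[0.89, 0.455, 0.002], [0.455, -0.89, -0.0], [0.001, 0.001, -1.0]]
force: [-0.2, -0.6, 2.2]
gripper_width: 0.0371
```

send_rows(
  commands="-3.5 -0.5 3 0 0 0 50;0 0 0 0 0 0 50;0 0 0 0 0 0 30;0 0 0 0 0 0 30;0 0 0 0 0 0 30",
)

```text
time_s: 4.88
tool_pos: [0.4763, 0.0855, 0.0763]
eef_rot: [[0.891, 0.455, -0.0], [0.455, -0.891, -0.002], [-0.001, 0.002, -1.0]]
force: [1.0, -4.1, 0.4]
gripper_width: 0.0374
```

send_rows(
  commands="0 0 0 0 0 -0.18 30;0 0 0 0 0 -0.18 30;0 0 0 0 0 -0.18 30;0 0 0 0 0 -0.18 30;0 0 0 0 0 -0.18 30",
)

```text
time_s: 5.5
tool_pos: [0.4754, 0.0862, 0.0763]
eef_rot: [[0.191, 0.982, -0.002], [0.982, -0.191, -0.0], [-0.001, -0.002, -1.0]]
force: [-2.8, -3.9, 2.5]
gripper_width: 0.0371
```

send_rows(
  commands="0 0 0 0 0 -0.18 30;0 0 0 0 0 -0.18 30;0 0 0 0 0 -0.18 30;0 0 0 0 0 -0.18 30;0 0 0 0 0 0 30",
)

```text
time_s: 6.12
tool_pos: [0.4745, 0.0861, 0.0763]
eef_rot: [[-0.499, 0.866, -0.004], [0.866, 0.499, -0.001], [0.001, -0.004, -1.0]]
force: [-3.1, -3.5, 3.9]
gripper_width: 0.0372
```

Run:
```python
from h import *
np.set_printoptions(precision=4,suppress=True)
s=telemetry.get_state(); print(s['time_s'],s['tool_pos'],s['joint_positions'],s['force'])
im,c=snap('scene','s3.png'); 
b=cv2.imread('pics/s3.png')[165:260,190:340]; cv2.imwrite('pics/s3z.png',cv2.resize(b,None,fx=5,fy=5,interpolation=cv2.INTER_CUBIC))
```

```text
6.125 [0.4745 0.0861 0.0763] [ 0.0408 -0.0354 -0.2938  1.3161 -0.0008  1.0887] [-3.0714 -3.4569  3.9092]
```

View pics/s3z.png

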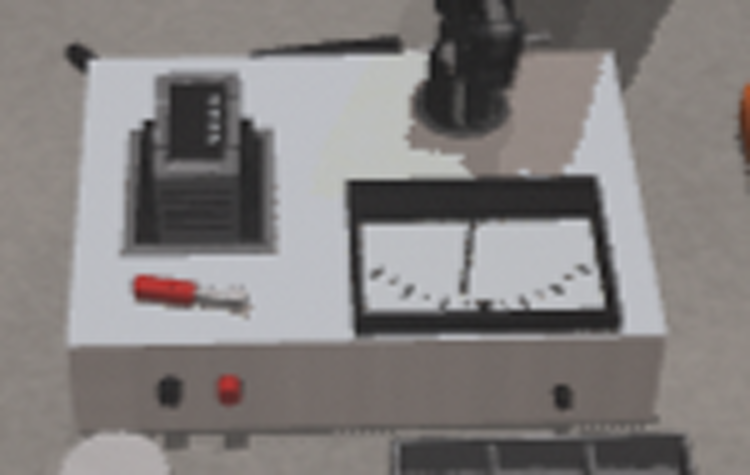

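The pointer now runs zoom px (473,222) to (463,290), and the mark is at (486,304). Working out what is left.

```bash
cat > pa.py <<'E'
from h import *
c=viewer.calibration('scene')
import sys
p=[.5591,.055,.3787]
R=np.array([[np.cos(p[2]),-np.sin(p[2])],[np.sin(p[2]),np.cos(p[2])]])
def loc(u,v,z=.074): return R.T@(onz(c,u/5+190,v/5+165,z)[:2]-p[:2])
a=list(map(float,sys.argv[1:]))
A,B=loc(*a[:2]),loc(*a[2:4]); M=loc(*a[4:],.071)
print(A,B,M); d=B-A; print('line',-np.arctan2(d[1],d[0]),'from pivot',-np.arctan2(B[1]-M[1],B[0]-.0195))
E
python3 pa.py 473 222 463 290 486 304
```

```text
[0.0321666  0.05926093] [0.0807672  0.05044972] [0.08788813 0.06173626]
line 0.17935019814401634 from pivot 0.182175765699772
```

send_rows(
  commands="0 0 0 0 0 -0.16 30;0 0 0 0 0 -0.16 30;0 0 0 0 0 -0.12 30;0 0 0 0 0 0 30",
)

```text
time_s: 6.68
tool_pos: [0.4741, 0.0857, 0.0762]
eef_rot: [[-0.821, 0.572, -0.005], [0.572, 0.821, -0.002], [0.003, -0.004, -1.0]]
force: [-5.4, -3.7, 3.9]
gripper_width: 0.0372
```

Run:
```python
from h import *
np.set_printoptions(precision=4,suppress=True)
s=telemetry.get_state(); print(s['time_s'],s['tool_pos'],s['joint_positions'],s['force'])
im,c=snap('scene','s4.png'); 
b=cv2.imread('pics/s4.png')[165:260,190:340]; cv2.imwrite('pics/s4z.png',cv2.resize(b,None,fx=5,fy=5,interpolation=cv2.INTER_CUBIC))
```

```text
6.675 [0.4741 0.0857 0.0762] [ 0.0406 -0.0355 -0.294   1.317  -0.0016  0.649 ] [-5.3751 -3.7278  3.9243]
```

View pics/s4z.png

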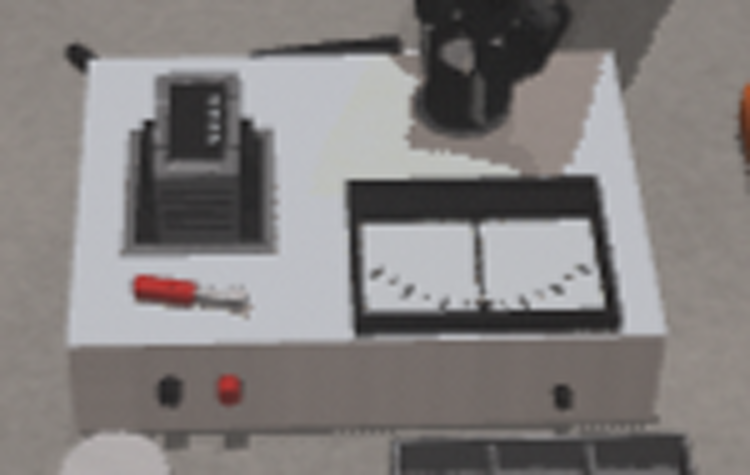

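Nearly on zero. Release, rise, and move the wrist camera over the meter for a precise check.

send_rows(
  commands="0 0 0 0 0 0 60;0 0 0 0 0 0 85;0 0 0 0 0 0 85;0 0 -50 0 0 0 85;0 0 -60 0 0 -0.18 85",
)

```text
time_s: 7.35
tool_pos: [0.4748, 0.0867, 0.1856]
eef_rot: [[-0.912, 0.411, -0.004], [0.411, 0.912, 0.0], [0.004, -0.001, -1.0]]
force: [0.9, 0.3, 1.3]
gripper_width: 0.085
```

send_rows(
  commands="0 0 -45 0 0 -0.18 85;0 0 0 0 0 -0.18 85;0 0 0 0 0 -0.18 85;0 0 0 0 0 -0.18 85;0 0 0 0 0 -0.09 85",
)

```text
time_s: 7.98
tool_pos: [0.4764, 0.0867, 0.2314]
eef_rot: [[-0.927, -0.375, 0.0], [-0.375, 0.927, 0.001], [-0.001, 0.0, -1.0]]
force: [0.8, -0.5, 0.3]
gripper_width: 0.0846
```

send_rows(
  commands="-60 0 0 0 0 0 85;-60 0 0 0 0 0 85;-55 0 0 0 0 0 85;0 0 0 0 0 0 85;0 0 0 0 0 0 85",
)

```text
time_s: 8.6
tool_pos: [0.6384, 0.1517, 0.2304]
eef_rot: [[-0.928, -0.372, -0.002], [-0.372, 0.928, -0.0], [0.002, 0.001, -1.0]]
force: [-0.1, 0.8, 0.5]
gripper_width: 0.0852
```

Run:
```python
from h import *
np.set_printoptions(precision=4,suppress=True)
s=telemetry.get_state(); print(s['time_s'],s['tool_pos'],s['joint_positions'])
im,c=snap('wrist','w5.png'); import pickle; pickle.dump(c,open('w5.pkl','wb'))
```

```text
8.6 [0.6384 0.1517 0.2304] [ 0.1311  0.4121  0.5255  1.6862  0.0002 -0.2504]
```

View pics/w5.png

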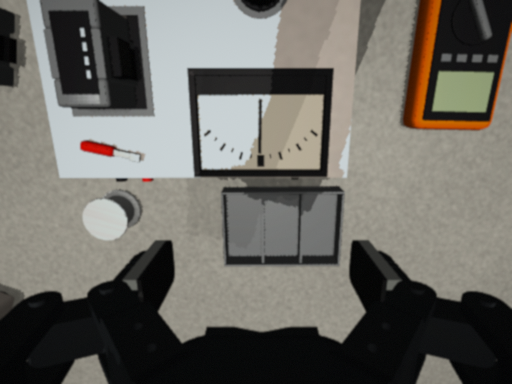

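Run:
```python
from h import *
import pickle
np.set_printoptions(precision=4,suppress=True)
c=pickle.load(open('w5.pkl','rb'))
im=cv2.imread('pics/w5.png'); g=cv2.cvtColor(im,cv2.COLOR_BGR2GRAY).astype(float)
cv2.imwrite('pics/w5z.png',cv2.resize(im[60:185,185:340],None,fx=5,fy=5,interpolation=cv2.INTER_CUBIC))
p=[.5591,.055,.3787]
R=np.array([[np.cos(p[2]),-np.sin(p[2])],[np.sin(p[2]),np.cos(p[2])]])
loc=lambda u,v,z:R.T@(onz(c,u,v,z)[:2]-p[:2])
for v in range(98,168,4):
    row=g[v,248:274]; b=np.maximum(np.median(row)-row-30,0); u=248+(b*np.arange(26)).sum()/max(b.sum(),1)
    print(v,round(u,2),round(b.sum()),loc(u,v,.073))
```

```text
98 271.33 66 [0.0297 0.0692]
102 262.43 398 [0.0334 0.0606]
106 262.14 339 [0.0372 0.0603]
110 259.98 192 [0.0409 0.0583]
114 259.73 126 [0.0447 0.058 ]
118 259.85 136 [0.0485 0.0581]
122 259.9 165 [0.0523 0.0582]
126 259.81 138 [0.0561 0.0581]
130 259.8 164 [0.06   0.0581]
134 259.76 176 [0.0639 0.0581]
138 259.39 233 [0.0678 0.0577]
142 259.21 201 [0.0718 0.0575]
146 259.21 203 [0.0758 0.0575]
150 259.21 204 [0.0798 0.0576]
154 259.5 10 [0.0838 0.0579]
158 260.16 542 [0.0879 0.0585]
162 260.21 610 [0.092  0.0586]
166 260.31 176 [0.0961 0.0587]
```

View pics/w5z.png

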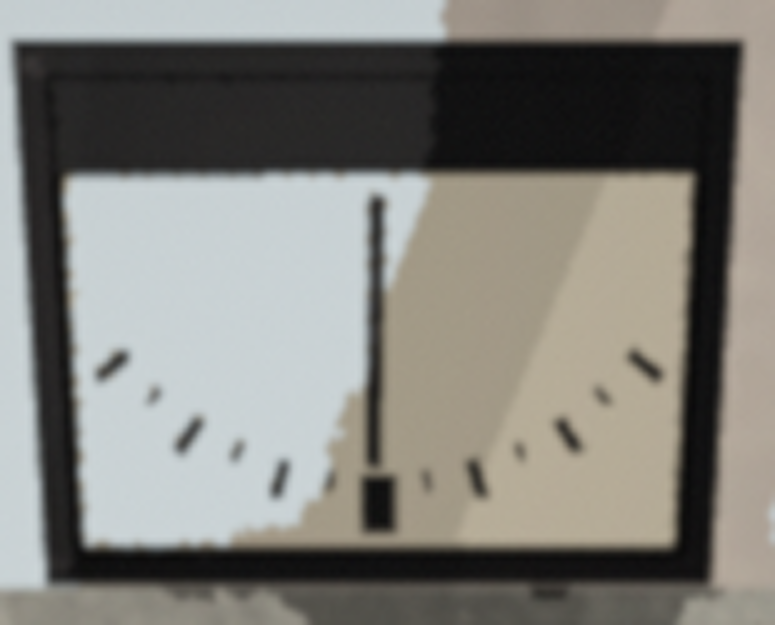

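The pointer tip is about 1 mm (≈0.017 rad) from the centreline and inside the 7 mm bar, so it stands on zero and the knob is released. Now to the pack.

send_rows(
  commands="37 -49 0 0 0 0 85;37 -49 0 0 0 0 85;37.5 -48 0 0 0 0 85;0 0 40 0 0 0 85;0 0 0 0 0 0 85",
)

```text
time_s: 9.28
tool_pos: [0.5857, -0.0259, 0.1895]
eef_rot: [[-0.929, -0.37, -0.005], [-0.37, 0.929, 0.001], [0.004, 0.003, -1.0]]
force: [-0.3, 0.2, 0.3]
gripper_width: 0.0851
```

Run:
```python
from h import *
np.set_printoptions(precision=4,suppress=True)
s=telemetry.get_state(); print(s['time_s'],s['tool_pos'],s['eef_rot'][:,0],s['joint_positions'])
im,c=snap('wrist','w6.png'); import pickle; pickle.dump(c,open('w6.pkl','wb'))
```

```text
9.275 [ 0.5857 -0.0259  0.1895] [-0.929  -0.3702  0.0044] [-0.1588  0.2088  0.1927  1.56    0.0003 -0.5379]
```

View pics/w6.png

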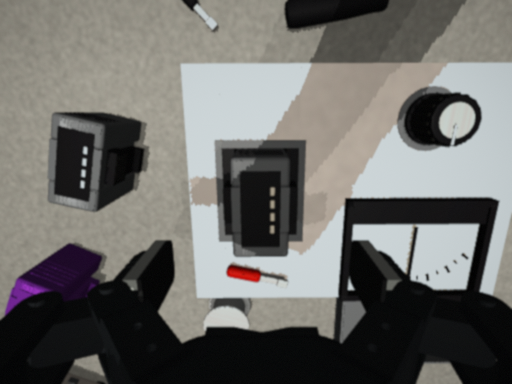

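The pack top spans px about 234–288 × 158–255, laterally centred under the jaws. Computing the offset.

Run:
```python
from h import *
import pickle
np.set_printoptions(precision=4,suppress=True)
c=pickle.load(open('w6.pkl','rb')); s=telemetry.get_state()
im=cv2.imread('pics/w6.png'); cv2.imwrite('pics/w6z.png',cv2.resize(im[130:290,190:330],None,fx=4,fy=4,interpolation=cv2.INTER_CUBIC))
for u,v in ((234,158),(288,158),(288,255),(234,255),(261,206.5)):
    P=onz(c,u,v,.12); print(P, s['eef_rot'].T@(P-s['tool_pos'])*1000)
for u,v in ((216,141),(305,141),(303,241),(218,241)):
    P=onz(c,u,v,.071); print('bezel',P, s['eef_rot'].T@(P-s['tool_pos'])*1000)
```

```text
[ 0.5604 -0.0578  0.12  ] [ 36.9523 -20.1434  71.6298]
[ 0.546  -0.0217  0.12  ] [36.9168 18.7143 71.6685]
[0.6167 0.0085 0.12  ] [-39.95    20.5078  71.5834]
[ 0.6325 -0.0311  0.12  ] [-39.8726 -22.0838  71.5411]
[ 0.5873 -0.0262  0.12  ] [ 0.273  -0.7545 71.6077]
bezel [ 0.5609 -0.0789  0.071 ] [ 44.3316 -39.9484 120.6184]
bezel [ 0.5321 -0.0068  0.071 ] [ 44.2716  37.6742 120.6957]
bezel [0.6194 0.03   0.071 ] [-50.4737  39.4187 120.5905]
bezel [ 0.6495 -0.0456  0.071 ] [-50.3374 -41.9585 120.5095]
```

View pics/w6z.png

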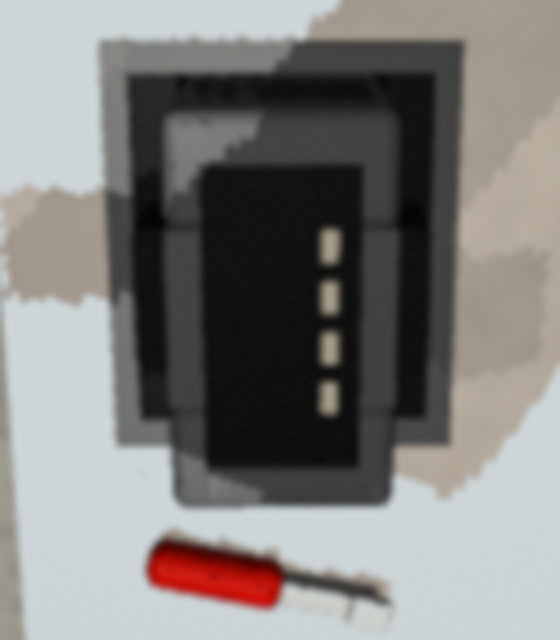

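send_rows(
  commands="-2 -0.9 0 0 0 0 85;0 0 50 0 0 0 85;0 0 40 0 0 0 85;0 0 0 0 0 0 85;0 0 0 0 0 0 85",
)

```text
time_s: 9.95
tool_pos: [0.5935, -0.0252, 0.1042]
eef_rot: [[-0.928, -0.373, 0.004], [-0.373, 0.928, -0.001], [-0.004, -0.002, -1.0]]
force: [0.0, 0.0, 0.2]
gripper_width: 0.0849
```

Run:
```python
from h import *
np.set_printoptions(precision=4,suppress=True)
s=telemetry.get_state(); print(s['time_s'],s['tool_pos'],s['eef_rot'],s['force'])
im,c=snap('wrist','w7.png'); im,c=snap('side','d7.png')
b=cv2.imread('pics/d7.png')[145:265,180:330]; cv2.imwrite('pics/d7z.png',cv2.resize(b,None,fx=5,fy=5,interpolation=cv2.INTER_CUBIC))
```

```text
9.95 [ 0.5935 -0.0252  0.1042] [[-0.9279 -0.3729  0.0041]
 [-0.3729  0.9279 -0.0006]
 [-0.0036 -0.0021 -1.    ]] [0.0425 0.0417 0.1777]
```

View pics/w7.png

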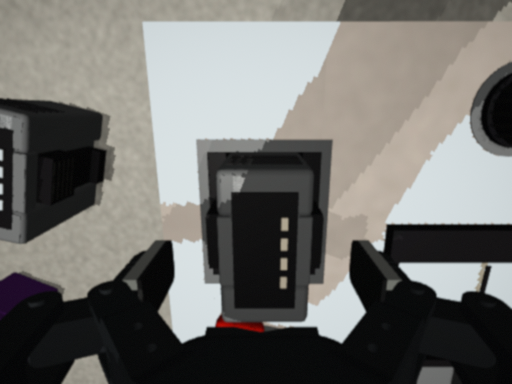

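View pics/d7z.png

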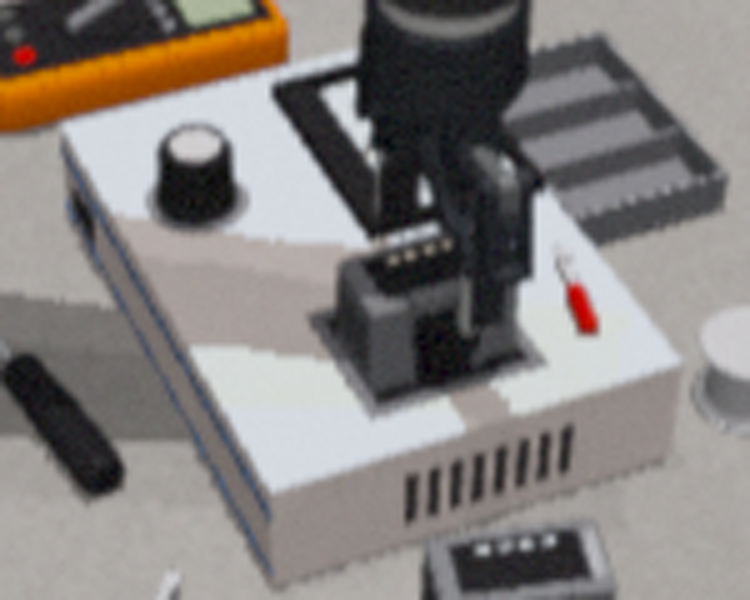

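send_rows(
  commands="4 0.7 27 0 0 0 85;0 0 0 0 0 0 85;0 0 0 0 0 0 85",
)

```text
time_s: 10.42
tool_pos: [0.5889, -0.0265, 0.0762]
eef_rot: [[-0.928, -0.372, 0.003], [-0.372, 0.928, -0.0], [-0.002, -0.001, -1.0]]
force: [0.7, 0.5, 1.0]
gripper_width: 0.085
```

send_rows(
  commands="0 0 0 0 0 0 40;0 0 0 0 0 0 40;0 0 0 0 0 0 40;0 0 0 0 0 0 40;0 0 0 0 0 0 40",
  squeeze=28,
)

```text
time_s: 11.05
tool_pos: [0.5889, -0.0258, 0.0768]
eef_rot: [[-0.928, -0.372, 0.003], [-0.372, 0.928, 0.001], [-0.003, -0.001, -1.0]]
force: [-0.8, 1.7, 5.6]
gripper_width: 0.0437
```

Run:
```python
from h import *
np.set_printoptions(precision=4,suppress=True)
s=telemetry.get_state(); print(s['time_s'],s['tool_pos'],s['eef_rot'],s['force'],s['moment'],s['gripper_width'])
im,c=snap('wrist','w8.png')
```

```text
11.05 [ 0.5889 -0.0258  0.0768] [[-0.928  -0.3725  0.0034]
 [-0.3725  0.928   0.0008]
 [-0.0035 -0.0005 -1.    ]] [-0.8439  1.6782  5.6367] [0.3226 0.2558 0.0052] 0.04370621997204289
```

View pics/w8.png

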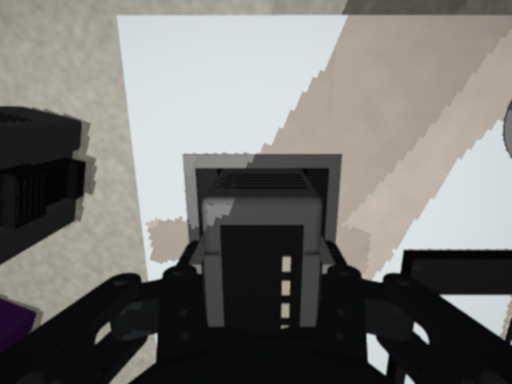

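Opening of 43.7 mm means both catches are squeezed in. Lifting slowly.

send_rows(
  commands="0 0 -4 0 0 0 40;0 0 -6 0 0 0 40;0 0 -8 0 0 0 40;0 0 0 0 0 0 40",
)

```text
time_s: 11.6
tool_pos: [0.5879, -0.0267, 0.0932]
eef_rot: [[-0.928, -0.372, 0.0], [-0.372, 0.928, -0.001], [-0.0, -0.001, -1.0]]
force: [1.9, -0.5, -3.8]
gripper_width: 0.0441
```

Run:
```python
from h import *
np.set_printoptions(precision=4,suppress=True)
s=telemetry.get_state(); print(s['time_s'],s['tool_pos'],s['force'],s['moment'],s['gripper_width'])
im,c=snap('side','d9.png')
b=cv2.imread('pics/d9.png')[145:265,180:330]; cv2.imwrite('pics/d9z.png',cv2.resize(b,None,fx=5,fy=5,interpolation=cv2.INTER_CUBIC))
```

```text
11.6 [ 0.5879 -0.0267  0.0932] [ 1.9097 -0.4872 -3.8348] [ 0.0627 -0.2468 -0.0304] 0.04409632982553531
```

View pics/d9z.png

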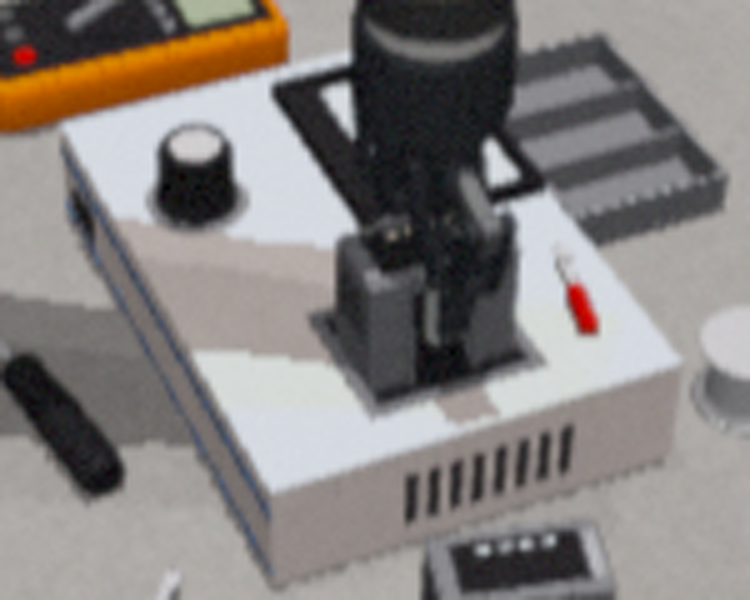

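The pack is rising with the gripper, with −3.8 N matching its weight. Continuing to 10 cm.

send_rows(
  commands="0 0 -10 0 0 0 40;0 0 -12 0 0 0 40;0 0 -14 0 0 0 40;0 0 -14 0 0 0 40;0 0 -14 0 0 0 40",
)

```text
time_s: 12.28
tool_pos: [0.5877, -0.0265, 0.1578]
eef_rot: [[-0.928, -0.372, 0.0], [-0.372, 0.928, -0.0], [-0.0, -0.001, -1.0]]
force: [0.5, -0.9, -4.1]
gripper_width: 0.0438
```

send_rows(
  commands="0 0 -12 0 0 0 40;0 0 -8 0 0 0 40;0 0 0 0 0 0 40;0 0 0 0 0 0 40;0 0 0 0 0 0 40",
)

```text
time_s: 12.9
tool_pos: [0.5872, -0.0263, 0.1754]
eef_rot: [[-0.928, -0.372, -0.002], [-0.372, 0.928, 0.0], [0.001, 0.001, -1.0]]
force: [-0.8, -0.0, -3.4]
gripper_width: 0.0436
```

Run:
```python
from h import *
np.set_printoptions(precision=4,suppress=True)
s=telemetry.get_state(); print(s['time_s'],s['tool_pos'],s['eef_rot'],s['force'],s['moment'],s['gripper_width'])
for n in('side','scene'):
    im,c=snap(n,n+'10.png')
    b=cv2.imread(f'pics/{n}10.png')[120:270,170:345]; cv2.imwrite(f'pics/{n}10z.png',cv2.resize(b,None,fx=4,fy=4,interpolation=cv2.INTER_CUBIC))
```

```text
12.9 [ 0.5872 -0.0263  0.1754] [[-0.9282 -0.3721 -0.0016]
 [-0.3721  0.9282  0.0003]
 [ 0.0014  0.0009 -1.    ]] [-0.788  -0.0334 -3.4244] [ 0.0199 -0.0007 -0.0092] 0.04356552553426345
```

View pics/side10z.png

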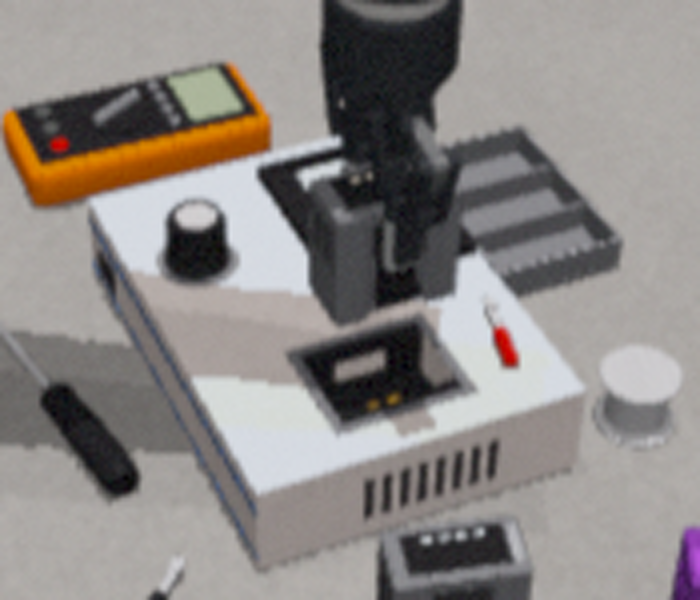

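View pics/scene10z.png

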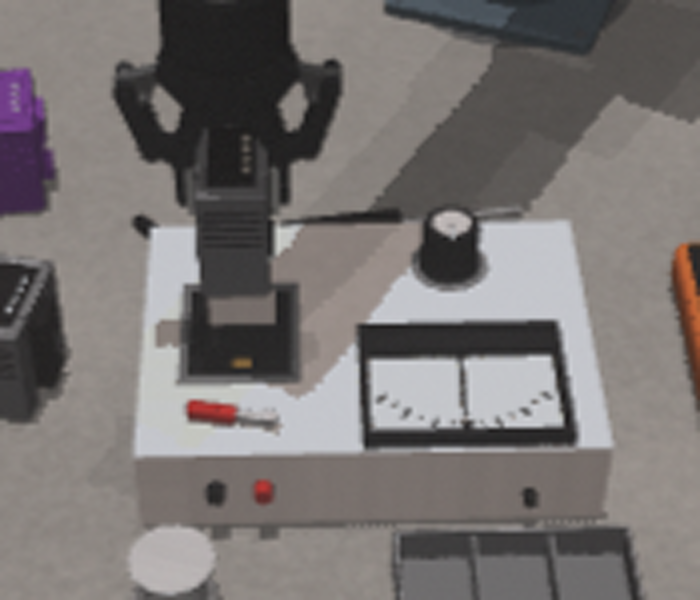

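The pack is out, upright over the bay and about 98 mm up. The pointer is on zero and everything else is undisturbed. Letting it settle, then handing in.

send_rows(
  commands="0 0 0 0 0 0 40;0 0 0 0 0 0 40;0 0 0 0 0 0 40;0 0 0 0 0 0 40",
)

```text
time_s: 13.5
tool_pos: [0.5878, -0.0264, 0.1764]
eef_rot: [[-0.928, -0.372, 0.0], [-0.372, 0.928, -0.0], [-0.0, -0.0, -1.0]]
force: [0.3, 0.4, -4.5]
gripper_width: 0.0434
```

Run:
```python
from h import *
s=telemetry.get_state(); print(s['time_s'],s['tool_pos'],s['force'],s['gripper_width'],np.abs(s['dq']).max())
print(order.hand_in())
```

```text
13.5 [ 0.5877568  -0.02637176  0.17638223] [ 0.33814151  0.44552199 -4.51161581] 0.0433581598049867 0.0015491267316726086
the job is handed in; nothing more can be done
None
```

The job is handed in at 13.5 s. The meter is at zero, and the arm is holding the battery pack still and upright over its bay, about 10 cm above its seat.

- **Knob and meter:** I turned the knob about 2.06 rad counter-clockwise and let go. The wrist picture then showed the pointer tip on the 7 mm zero bar, about 1 mm (0.017 rad) off its centre. I left that small offset uncorrected. The last scene picture, after the lift, still shows it on the mark.
- **Pack:** I squeezed both catches at 28 N and drew the pack straight up. The gripper rose 99.6 mm from where it gripped. At the end the arm was still and carrying about 4.5 N, which fits the pack's weight.
- **Gripper reading:** The opening read 43.4–44.1 mm, a little under the 46 mm given for fully squeezed catches. It also read about 1 mm low on the knob, so I took the catches as fully in.
- **Other things:** In the last side and scene pictures, which show all but the black clip and part of the spare and purple packs, nothing looked moved. The forces reported during the moves stayed under 8 N.

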